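# Tare the bench scale through its shuttered well

## Task

Tare the bench scale with the metal dish standing on its pan: with the fingertips, push the scale's sliding shutter across until the well it hides is fully uncovered, press the sunken key at the bottom of that well all the way down, let it spring up again, and push the shutter back until it is fully home over that well. Leave the key in the other well, the one that stands open at the start, unpressed; nothing is to be picked up, and the dish and the other things on the bench stay where they are.

Things in the scene. Friction and masses are not known exactly. Their poses are not given: they have to be found in the camera images.
- scale: Grey bench scale, fixed: flat case 172 (x) x 164 (y) x 38 mm. Origin: centre of its underside; x points from its front edge (nearest the robot) to the back, y left, z up. Two equal wells lie side by side in the deck's front half (see the points). Rails 5 mm wide, 6 mm high run along y at x -71.5 and -16.5 mm. Round steel pan, 76 mm across, centred at x +44 mm, top 48 mm above the origin.
- tare_well (a point): Centre of the mouth of the right-hand well, at deck height (38 mm above the scale's underside); axes as the scale's. Mouth 34 mm (x) by 54 mm (y), well 28 mm deep, hidden by the shutter at the start. On its bottom the tare key, a black pad 26 x 45 mm: its face lies 20 mm below the mouth when up, 25 mm when fully down.
- other_well (a point): Centre of the mouth of the left-hand well, of the same size, with an equal key at the same depth that must not be pressed. It stands open at the start and is covered by the shutter while the shutter is open.
- tare_key (a joint): Tare key, m: 0 = up, 0.005 = fully down. A spring returns it; it begins to move at about 1.5 N and is fully down at 5 N.
- other_key (a joint): Key in the left-hand well, m: 0 = up, 0.005 = fully down. Same spring.
- shutter (a joint): Sliding shutter, m: 0 = fully home over the tare well, 0.066 = fully open (it has moved in the scale's +y and then lies over the other well). Starts at or within 14 mm of home. It slides with about 1.2 N of friction and stays where it is left.
- shutter_rib (a point): Middle of the top edge of the shutter's rib; axes as the scale's. The shutter is an aluminium plate 49 (x) x 64 (y) x 4 mm on the deck between the rails; across its middle stands a black rib, 36 mm long in x, 6 mm thick in y, its top 21 mm above the deck and 17 mm above the plate. Push the rib's sides along y.
- alu_dish: Loose round aluminium dish, 68 mm across and 21 mm high, standing on the scale's pan. Origin: centre of its underside. Stays where it is.
- emery_block: Loose small brown block 14 x 40 x 12 mm on the bench just left of the scale. Origin: centre of its underside.
- flux_jar: Loose small open black jar, 27 mm across and 10 mm high, on the bench just left of the scale. Origin: centre of its underside.
- bench_block: Loose square steel block 64 x 64 x 16 mm lying on the bench to the left of and in front of the scale. Origin: centre of its underside.
- wax_block: Loose green block 24 x 45 x 41 mm on the bench to the right of the scale. Origin: centre of its underside.
- polish_bottle: Loose small bottle with a dark red cap, 26 mm across and 77 mm high, behind and left of the scale. Origin: centre of its underside.

How it is judged:
By the outcome, as a careful person would: the job done as asked, in the order asked, and still so for the second after the job is handed in, with the robot touching nothing.
It also fails if it takes over 48 s, if anything falls off the work surface, if the arm or the gripper's body presses on something with over 40 N, if the wrist force passes 120 N, or if a joint passes its speed limit or range.

## Robot

A 6-joint arm with a two-finger parallel gripper is mounted at the origin on a cart in front of the work surface, level with it; the furniture and walls round the work are solid. World frame = base frame: x ahead of the robot, y to its left, z up, the work surface at z = 0. Lengths are in m, angles in rad, forces in N, time in s.
With the tool pointing down it reaches from about 0.35 to 0.85 m from the base axis. Payload 8.1 kg.
Tool frame: the origin (TCP) lies midway between the tips of the shut fingers; the grasp point (between the pads) lies 19 mm behind it; z points along the fingers, y is the line along which they close (so a half turn about z gives the same grasp; the last joint's range is limited). The gripper opens to 93 mm and grips with 3 to 60 N. Pads are 15 mm wide; open, the fingers measure 128 mm over their backs; the gripper's body (75 mm by 188 mm) begins 65 mm behind the grasp point.
Start: joints at [1.211, 0.13, 1.488, -0, 1.523, -0.085], TCP at [0.163, 0.577, 0.219] pointing down, gripper open.
Joint ranges: [-2.96, 2.96], [-0.89, 2.26], [0.02, 2.5], [-1.34, 4.48], [0, 2.73], [-2.66, 2.66]. Speed limits (rad/s): [2.39, 2.39, 2.79, 3.14, 3.14, 3.14].

## Interface

Orientations are given as a unit quaternion [w, x, y, z].
In Python, from rig import manip gives the robot as it stands. The module is installed in compiled form; this text tells all that it offers.
- The arm moves only by the tool send_rows, never from a script. Its argument "deltas" is a list that holds one entry, the list of rows, each a list of 4 numbers: the shift along the world's x, y, z in m, then the turn about the world's z in rad. In form: [[[x, y, z, turn], ...]]. A call has 1 to 10 rows; each row is the pose to reach, as a shift and turn from the pose commanded when the call began; what a row does not reach only later rows make up. A row lasts 1/12 s, in which the tool goes at most 41.7 mm and 7.16 degrees, less where a joint would pass 70% of its speed; a pose out of reach is approached as far as the arm can. A call with a gripper value outside its range is refused whole. "fingers" is the finger opening in m, from 0 to 0.093, set as the call begins (left out, the last holds). The fingers move at their own pace and stop on an object; "force" is the grip in N (left out, the last holds). Time passes only in rows, so rows that repeat a pose let the fingers close. It gives the time, the measured TCP pose, the force, the opening and the grip force at its end, in the units of the state.
- manip.get_state(): the state, without advancing time (a new reading comes with each control period).
- manip.capture(name): name is "scene" or "top"; returns the picture (400x640x3 uint8, red, green, blue); there is no depth.
- manip.camera_model(name): a dict with "mtx" (3x3 intrinsics, pixels), "k1" (the pictures are not rectified: a ray, as slopes to the right and down, at radius r is drawn at 1 + k1 r^2 times it, then the intrinsics apply), "R" (3x3) and "t" (3): a world point X has camera coordinates R X + t. Camera axes: x right, y down, z forward; pixel columns grow to the right and rows downward; lengths in m; the calibration is good to about 2 mm. A picture is of the moment at which its call begins. camera_model takes no time and is no camera call.
- manip.hand_in(): hands the job in; it is judged then, once.
The state is a dict: "clock": time; "joints": joint angles; "qd": joint speeds; "joint_efforts": joint torques, N m; "eef_pos": TCP position; "orientation": TCP orientation; "contact_force": force on the tool from outside, world axes, zero at the start; "moment": the same for the moment, N m; "opening": finger opening in m; "gripper_force": force on a finger pad.
Only numpy, scipy, OpenCV 4.12 (cv2) and the standard library are available. Lean on these libraries where they do the work, as an engineer would, in place of code of your own. Each camera call takes 0.05 s, during which the arm holds its last target. There are 200 camera calls.

## Working session

There is one attempt and no reset: what is moved stays moved. The work goes in short steps, Python scripts to look and compute and a tool call to move; the robot and the scene stay as the last step left them, time stands still between calls to the robot, and variables do not carry over. Pictures are saved under pics/ and viewed, at most 11 in all, crops included, and the job is handed in when it is done.

Besides the shell and the picture viewer there is one more tool, called after ">>>" by a JSON object that holds its "name" and its "arguments". send_rows: Moves the arm, as the interface text tells. Its arguments: {"type":"object","properties":{"deltas":{"type":"array","items":{"type":"array","items":{"type":"array","items":{"type":"number"}}}},"fingers":{"type":"number"},"force":{"type":"number"}},"required":["deltas"]}

```bash
mkdir -p pics; python3 - <<'E'
from rig import manip
import cv2
for n in("scene","top"):
    cv2.imwrite(f"pics/{n}0.png",manip.capture(n)[:,:,::-1]); m=manip.camera_model(n); print(n,m)
print(manip.get_state())
E
```

```text
scene {'mtx': array([[484.90113573,   0.        , 308.44426035],
       [  0.        , 484.90113573, 195.46414581],
       [  0.        ,   0.        ,   1.        ]]), 'k1': -0.058440749449134154, 'R': array([[-0.87671367, -0.48071893,  0.01680634],
       [-0.35854236,  0.62980361, -0.68905354],
       [ 0.32065639, -0.61012844, -0.72451554]]), 't': array([0.3579159 , 0.42742389, 0.59743055])}
top {'mtx': array([[504.21130456,   0.        , 312.69505224],
       [  0.        , 504.21130456, 194.61313969],
       [  0.        ,   0.        ,   1.        ]]), 'k1': -0.11454762139184121, 'R': array([[ 0.00306184, -0.99990707,  0.01328461],
       [-0.99796116, -0.00390225, -0.06370472],
       [ 0.06375064, -0.01306247, -0.99788037]]), 't': array([-0.2927376 ,  0.55969574,  1.04332265])}
{'clock': 0.1, 'joints': array([ 1.21058847e+00,  1.31060871e-01,  1.48915983e+00,  9.66430570e-06,
        1.52299707e+00, -8.53986195e-02]), 'qd': array([-2.22688432e-04, -4.59508440e-05, -2.42628814e-03,  4.50055856e-04,
       -2.40728123e-04, -5.06356146e-04]), 'joint_efforts': array([ 5.20788653e-04, -5.61341572e+01, -4.93095553e+01,  7.69247976e-02,
        2.90843431e-02, -6.75597221e-05]), 'eef_pos': array([0.16261332, 0.57701858, 0.21771293]), 'orientation': array([-1.84254226e-04,  1.36972849e-01,  9.90574469e-01, -7.91409530e-04]), 'contact_force': array([-0.73688023, -0.20289342, -0.81313987]), 'moment': array([-0.02812713, -0.00570972, -0.01855925]), 'gripper_force': 0.0, 'opening': 0.09334849706392383}
```

View pics/scene0.png

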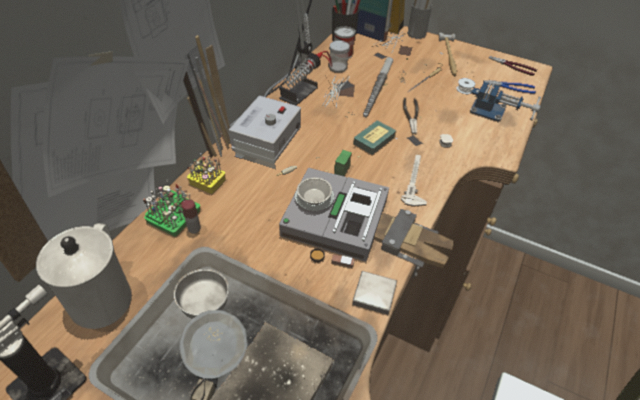

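View pics/top0.png

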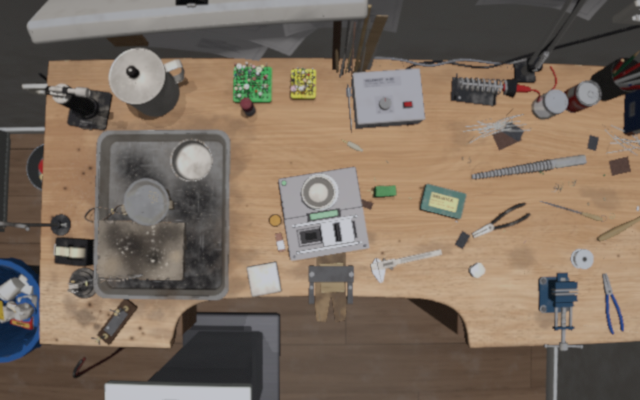

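The scale is at about (323,213) in top and (333,212) in scene, with the vise in front of it. I'll crop and enlarge both views.

```bash
python3 - <<'E'
import cv2
a=cv2.imread("pics/top0.png")[160:270,270:380]; b=cv2.imread("pics/scene0.png")[160:265,270:400]
cv2.imwrite("pics/topc.png",cv2.resize(a,None,fx=5.4,fy=5.4,interpolation=cv2.INTER_CUBIC))
cv2.imwrite("pics/scenec.png",cv2.resize(b,None,fx=5.4,fy=5.4,interpolation=cv2.INTER_CUBIC))
E
```

```text
(no output)
```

View pics/topc.png

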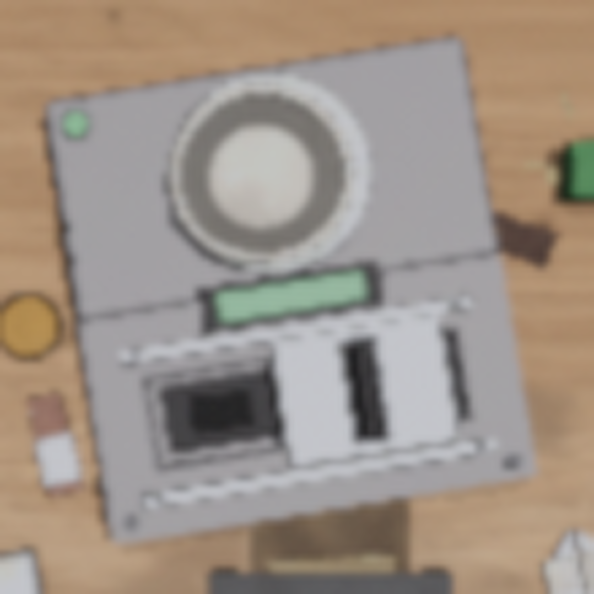

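View pics/scenec.png

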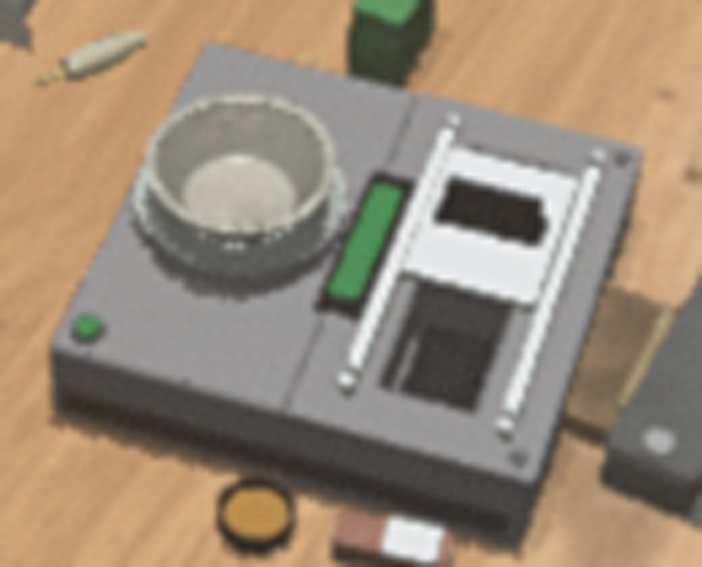

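Top crop: the shutter lies near home, slightly offset in +y, with a strip of the tare well showing at its right end. The rib is at crop (364,390), and the open left well at (220,410). In the scene crop the rib is at (493,210). Next I fit the scale pose from the deck corners in both views.

```bash
cat > h.py <<'E'
import numpy as np
from rig import manip
C={n:manip.camera_model(n) for n in("scene","top")}
def proj(n,X):
    m=C[n]; c=np.atleast_2d(X)@m["R"].T+m["t"]; s=c[:,:2]/c[:,2:]; s=s*(1+m["k1"]*(s**2).sum(1,keepdims=True))
    return s@m["mtx"][:2,:2].T+m["mtx"][:2,2]
def sw(p,L):  # scale -> world
    c,s=np.cos(p[3]),np.sin(p[3]); return np.atleast_2d(L)@np.array([[c,s,0],[-s,c,0],[0,0,1]])+p[:3]
E
python3 - <<'E'
from h import *
from scipy.optimize import least_squares as ls
off={"top":(270,160),"scene":(270,160)}
cv=lambda n,a:(np.array(a,float)+.5)/5.4-.5+off[n]
cor=np.array([[86,82,38],[86,-82,38],[-86,-82,38],[-86,82,38]])/1000.
obs={"top":cv("top",[[47,105],[462,38],[533,472],[113,540]]),"scene":cv("scene",[[55,350],[208,45],[640,150],[527,480]])}
for names in(["top"],["scene"],["top","scene"]):
    f=lambda p:np.concatenate([(proj(n,sw(p,cor))-obs[n]).ravel() for n in names])
    r=ls(f,[.55,0,0,.1]); print(names,r.x.round(4),r.fun.round(1))
p=r.x
# rib top edge midpoint + well: rib y in the scale frame (top view, top face corners) at z .059
rib={"top":cv("top",[[364,389]]),"scene":cv("scene",[[494,205]])}
g=lambda q:np.concatenate([(proj(n,sw(p,q))-rib[n]).ravel() for n in rib])
q=ls(g,[-.044,-.03,.059]); print("rib",q.x.round(4),q.fun.round(1))
# top-view plane hits, deck z: shutter edges, wells
def hit(n,a,z):
    return ls(lambda v:(proj(n,sw(p,[v[0],v[1],z]))-cv(n,[a])).ravel(),[0,0]).x.round(4)
for nm,a,z in(("plate L",(283,400),.042),("plate R",(450,378),.042),("well right end",(462,375),.038),("otherwell left",(152,420),.038),("otherwell right",(272,400),.038),("rib -y side",(378,388),.059),("rib +y",(350,390),.059)): print(nm,hit("top",a,z))
E
```

```text
['top'] [ 0.5221 -0.3128 -0.0157  0.1608] [-0.  -0.4 -0.2  0.  -0.1  0.2  0.4  0.1]
['scene'] [ 0.5268 -0.3267 -0.0181  0.1678] [-0.2 -0.6 -0.1  0.  -0.4  0.6  0.7  0. ]
['top', 'scene'] [ 0.5216 -0.3132 -0.0028  0.1641] [-0.3 -0.5  0.4 -0.5  0.9  0.6  0.5  0.9 -1.9 -0.2 -0.7 -0.7  0.6  0.5
  0.9  1.3]
rib [-0.043  -0.0205  0.0553] [ 0.1  0.4 -0.4 -0. ]
plate L [-0.0416  0.0102]
plate R [-0.0436 -0.0543]
well right end [-0.0433 -0.0594]
otherwell left [-0.0412  0.0608]
otherwell right [-0.041   0.0142]
rib -y side [-0.0426 -0.0253]
rib +y [-0.0417 -0.0148]
```

>>> {"name": "send_rows", "arguments": {"deltas": [[[0.29, -0.28, 0, 0.44], [0.29, -0.28, 0, 0.44], [0.29, -0.28, 0, 0.44], [0.29, -0.28, 0, 0.44], [0.29, -0.28, 0, 0.44], [0.29, -0.28, 0, 0.44], [0.29, -0.28, 0, 0.44], [0.29, -0.28, 0, 0.44], [0.29, -0.28, 0, 0.44], [0.29, -0.28, 0, 0.44]]], "fingers": 0, "force": 20}}

```text
clock: 0.93
eef_pos: [0.4542, 0.2951, 0.2183]
orientation: [-0.0, -0.082, 0.997, -0.0]
contact_force: [0.9, 1.0, -0.0]
opening: 0.0308
gripper_force: 0.0
```

>>> {"name": "send_rows", "arguments": {"deltas": [[[0.03, -0.35, 0, 0], [0.03, -0.35, 0, 0], [0.03, -0.35, 0, 0], [0.03, -0.35, 0, 0], [0.03, -0.35, 0, 0], [0.03, -0.35, 0, 0], [0.03, -0.35, 0, 0], [0.03, -0.35, 0, 0], [0.03, -0.35, 0, 0], [0.03, -0.35, 0, 0]]]}}

```text
clock: 1.77
eef_pos: [0.4825, -0.0563, 0.2182]
orientation: [-0.0, -0.08, 0.997, -0.001]
contact_force: [0.3, 0.1, -0.1]
opening: 0.0005
gripper_force: 0.0
```

>>> {"name": "send_rows", "arguments": {"deltas": [[[0.004, -0.314, 0, 0], [0.004, -0.314, 0, 0], [0.004, -0.314, 0, 0], [0.004, -0.314, 0, 0], [0.004, -0.314, 0, 0], [0.004, -0.314, 0, 0], [0.004, -0.314, 0, 0], [0.004, -0.314, -0.08, 0], [0.004, -0.314, -0.12, 0], [0.004, -0.314, -0.12, 0]]]}}

```text
clock: 2.6
eef_pos: [0.4872, -0.3668, 0.097]
orientation: [0.0, -0.082, 0.997, -0.0]
contact_force: [0.6, 0.3, -0.6]
opening: 0.0008
gripper_force: 0.0
```

```bash
python3 - <<'E'
from h import *
import cv2
s=manip.get_state(); P=s["eef_pos"]; print(P,s["contact_force"],s["orientation"])
a=manip.capture("top")[150:270,260:390,::-1]; b=manip.capture("scene")[130:265,260:420,::-1]
for n,o in(("top",(260,150)),("scene",(260,130))): print(n,((proj(n,P)-o)*(4 if n=="top" else 2.5)).round(0))
a=cv2.resize(a,None,fx=3.2,fy=3.2,interpolation=2); b=cv2.resize(b,None,fx=2.4,fy=2.4,interpolation=2)
h=max(a.shape[0],b.shape[0]); pad=lambda i:cv2.copyMakeBorder(i,0,h-i.shape[0],0,0,0)
cv2.imwrite("pics/s1.png",np.hstack([pad(a),pad(b)]))
E
```

```text
[ 0.48716749 -0.36681266  0.09704667] [ 0.62195848  0.33060485 -0.64283666] [ 4.02291125e-04 -8.19717380e-02  9.96634567e-01 -1.14009732e-04]
top [[368. 319.]]
scene [[266. 103.]]
```

View pics/s1.png

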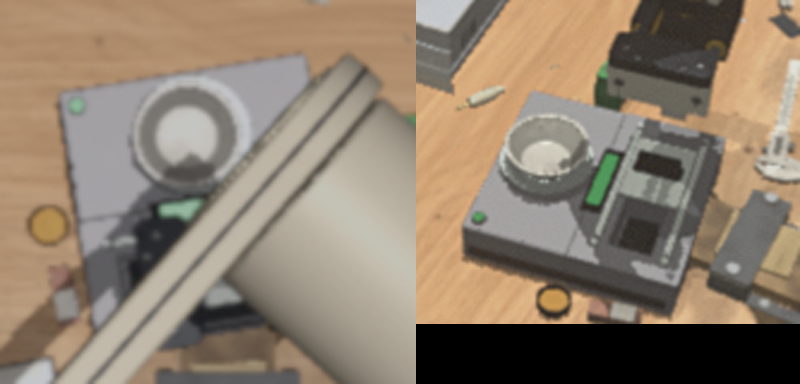

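Top view: the arm hides the shutter. Scene view: the gripper is over the far end of the scale at (660,70), but I can't make out the fingertips, so I'll zoom in with the predicted TCP and body corner points marked.

```bash
python3 - <<'E'
from h import *
import cv2
P=manip.get_state()["eef_pos"]; y=np.array([-.163,.987,0]);x=np.array([.987,.163,0])
im=manip.capture("scene")[80:230,290:430,::-1]; im=cv2.resize(im,None,fx=4,fy=4,interpolation=2)
pts=[P]+[P+sx*x*.0075+sy*y*.0175 for sx in(1,-1) for sy in(1,-1)]+[P+sx*x*.0375+sy*y*.094+[0,0,.084] for sx in(1,-1) for sy in(1,-1)]
for i,q in enumerate(pts):
    u=((proj("scene",q)[0]-(290,80)+.5)*4); cv2.circle(im,tuple(int(v) for v in u),3,(0,0,255) if i<5 else (255,255,0),-1)
cv2.imwrite("pics/s2.png",im)
E
```

```text
(no output)
```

View pics/s2.png

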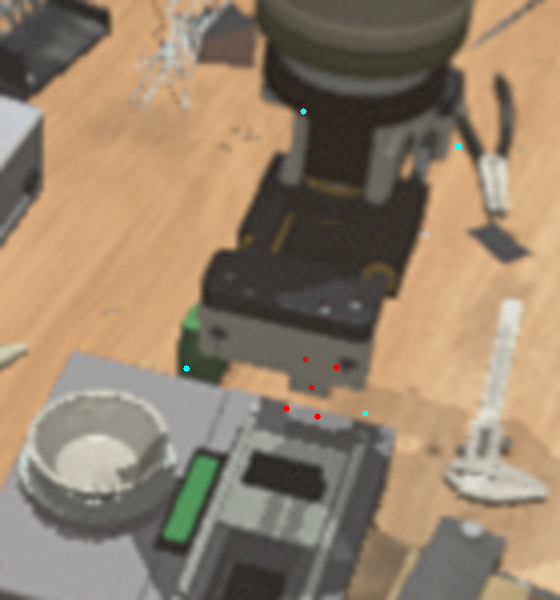

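The grey box matches the gripper body. It hides the fingers except for a sliver at (310,388), next to the predicted tip, so the geometry agrees. Next I descend beside the rib on its −y side.

>>> {"name": "send_rows", "arguments": {"deltas": [[[0.0, -0.004, -0.02, 0], [0.0, -0.004, -0.04, 0], [0.0, -0.004, -0.047, 0], [0.0, -0.004, -0.047, 0]]]}}

```text
clock: 3.08
eef_pos: [0.4872, -0.3696, 0.0524]
orientation: [-0.0, -0.083, 0.997, 0.0]
contact_force: [0.3, 0.4, -0.7]
opening: 0.0003
gripper_force: 0.0
```

>>> {"name": "send_rows", "arguments": {"deltas": [[[-0.001, 0.006, -0.002, 0], [-0.0023, 0.014, -0.002, 0], [-0.0036, 0.022, -0.002, 0], [-0.0049, 0.03, -0.002, 0], [-0.0062, 0.038, -0.002, 0], [-0.0075, 0.046, -0.002, 0], [-0.0086, 0.053, -0.002, 0], [-0.0086, 0.053, -0.002, 0]]]}}

```text
clock: 3.75
eef_pos: [0.479, -0.3164, 0.0513]
orientation: [0.001, -0.083, 0.997, -0.001]
contact_force: [-0.4, -0.1, 2.8]
opening: 0.0005
gripper_force: 1.4
```

>>> {"name": "send_rows", "arguments": {"deltas": [[[-0.0003, 0.002, 0, 0], [-0.0006, 0.004, 0, 0], [-0.0006, 0.004, 0, 0]]]}}

```text
clock: 4.0
eef_pos: [0.4784, -0.3133, 0.051]
orientation: [0.001, -0.083, 0.997, -0.001]
contact_force: [0.0, 0.2, 6.8]
opening: 0.0004
gripper_force: 2.4
```

Unexpected upward force, so I stop and look.

```bash
python3 - <<'E'
from h import *
import cv2
s=manip.get_state();print(s["eef_pos"],s["contact_force"],s["moment"])
P=s["eef_pos"]; y=np.array([-.163,.987,0]);x=np.array([.987,.163,0])
im=manip.capture("scene")[100:240,280:410,::-1]; im=cv2.resize(im,None,fx=4.2,fy=4.2,interpolation=2)
for q in [P]+[P+sx*x*.0075+sy*y*.0175 for sx in(1,-1) for sy in(1,-1)]:
    u=((proj("scene",q)[0]-(280,100)+.5)*4.2); cv2.circle(im,tuple(int(v) for v in u),2,(0,0,255),-1)
cv2.imwrite("pics/s3.png",im)
E
```

```text
[ 0.47838942 -0.31325523  0.05099455] [0.0447463  0.24018248 6.761422  ] [ 0.05948888 -0.06462474 -0.03402318]
```

View pics/s3.png

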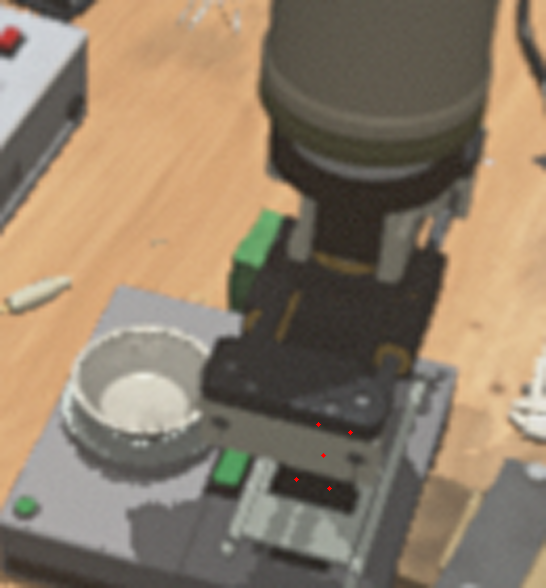

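The shutter has moved most of the way: the rib is at (315,488), right at the fingers. I'll raise 2 mm to see whether the vertical force goes away.

>>> {"name": "send_rows", "arguments": {"deltas": [[[0, 0, 0.002, 0], [0, 0, 0.002, 0], [0, 0, 0.002, 0]]]}}

```text
clock: 4.3
eef_pos: [0.4774, -0.313, 0.0516]
orientation: [-0.0, -0.083, 0.997, 0.0]
contact_force: [0.2, 0.7, 2.3]
opening: 0.0009
gripper_force: 0.8
```

>>> {"name": "send_rows", "arguments": {"deltas": [[[0, 0, 0, 0], [0, 0, 0, 0], [0, 0, 0, 0], [0, 0, 0, 0]]]}}

```text
clock: 4.63
eef_pos: [0.4774, -0.3133, 0.0514]
orientation: [-0.0, -0.082, 0.997, 0.0]
contact_force: [-0.3, 0.2, 0.9]
opening: 0.0007
gripper_force: 0.3
```

>>> {"name": "send_rows", "arguments": {"deltas": [[[0, 0, 0.002, 0], [0, 0, 0.002, 0], [0, 0, 0.002, 0], [0, 0, 0.002, 0]]]}}

```text
clock: 4.97
eef_pos: [0.4775, -0.3135, 0.0535]
orientation: [-0.0, -0.082, 0.997, 0.0]
contact_force: [0.1, -0.0, -0.1]
opening: 0.0007
gripper_force: 0.0
```

Contact appears with a surface at z≈0.051, higher than expected. I'll lift and step back to −y to see the shutter clearly.

>>> {"name": "send_rows", "arguments": {"deltas": [[[0, 0, 0.03, 0], [0.008, -0.03, 0.05, 0], [0.01, -0.06, 0.05, 0], [0.013, -0.08, 0.05, 0], [0.013, -0.08, 0.05, 0]]]}}

```text
clock: 5.38
eef_pos: [0.4908, -0.3974, 0.1045]
orientation: [0.001, -0.081, 0.997, -0.001]
contact_force: [0.7, -0.8, -0.0]
opening: 0.0003
gripper_force: 0.0
```

```bash
python3 - <<'E'
from h import *
import cv2
print(manip.get_state()["eef_pos"])
im=manip.capture("scene")[:,:,::-1]; cv2.imwrite("pics/s4f.png",im)
cv2.imwrite("pics/s4.png",cv2.resize(im[150:255,290:390],None,fx=5.6,fy=5.6,interpolation=2))
E
```

```text
[ 0.49077109 -0.39735907  0.10450632]
```

View pics/s4.png

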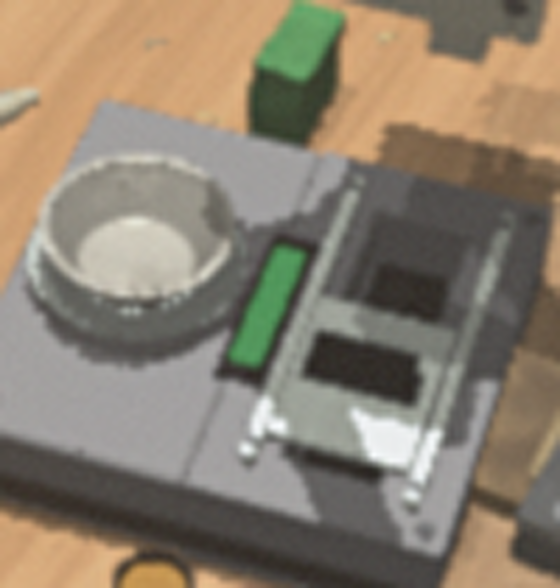

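The shutter is mostly open, with the tare well and its key visible at (405,280). The rib's top edge runs (312,333)-(420,360), and a dark strip of the other well still shows below the plate at (335,460). Now for numbers.

```bash
python3 - <<'E'
from h import *
from scipy.optimize import least_squares as ls
# refit with nominal z=0 and with more local scene features (rails ends known x lines)
p=np.array([.5216,-.3132,0,.1641])
def hit(a,z,o,f,n="scene",p=p):
    px=(np.array(a,float)+.5)/f-.5+o
    return (1000*ls(lambda v:(proj(n,sw(p,[v[0],v[1],z]))-px).ravel(),[0,0]).x).round(1)
N=((290,150),5.6); I=((270,160),5.4)
for t,a,z,k in [("deck FR now",(552,210),.038,N),("deck FL now",(440,555),.038,N),("deck BR",(108,103),.038,N),("deck BL",(-5,435),.038,N),
 ("well far L",(382,212),.038,N),("well far R",(478,240),.038,N),("plate -y L",(325,298),.042,N),("plate -y R",(453,325),.042,N),
 ("plate +y L",(270,435),.042,N),("plate +y R",(408,472),.042,N),("ribtop far L",(318,333),.059,N),("ribtop far R",(422,358),.059,N),("rib bot L",(308,372),.042,N),("rib bot R",(415,402),.042,N),
 ("well strip end",(335,475),.038,N),
 ("INIT FR",(640,150),.038,I),("INIT FL",(527,480),.038,I),("BR",(208,45),.038,I),("BL",(55,350),.038,I),("INIT rib bot L",(440,215),.042,I),("INIT rib bot R",(540,243),.042,I),("plate +y",(405,272),.042,I),("plate +y R",(530,303),.042,I),("well end",(383,385),.038,I),("well end R",(475,410),.038,I),("INIT ribtop far",(450,178),.059,I)]:
    print(t,hit(a,z,*k))
E
```

```text
deck FR now [-84.8 -80.7]
deck FL now [-85.7  81.9]
deck BR [ 81.4 -78.1]
deck BL [63.7 84.1]
well far L [-28.2 -58.7]
well far R [-63.5 -57.1]
plate -y L [-21.5  -8.2]
plate -y R [-65.7 -11.2]
plate +y L [-21.5  56.4]
plate +y R [-67.9  56. ]
ribtop far L [-26.8  23.2]
ribtop far R [-61.9  22. ]
rib bot L [-25.5  26. ]
rib bot R [-62.4  26.4]
well strip end [-45.5  62. ]
INIT FR [-84.8 -79.9]
INIT FL [-84.  82.]
BR [ 82.9 -77.7]
BL [81.5 83.4]
INIT rib bot L [-25.2 -19.1]
INIT rib bot R [-62.2 -18.2]
plate +y [-21.2  11.4]
plate +y R [-66.   10.3]
well end [-28.   59.7]
well end R [-60.1  59.4]
INIT ribtop far [-26.7 -21.7]
```

```bash
python3 - <<'E'
from h import *
import cv2
P=manip.get_state()["eef_pos"]; y=np.array([-.163,.987,0]);x=np.array([.987,.163,0])
im=cv2.imread("pics/s4f.png")[120:180,340:400]; im=cv2.resize(im,None,fx=9,fy=9,interpolation=2)
for dz,col in((0,(0,0,255)),(-.009,(255,255,0))):
  for q in [P+sx*x*.0075+sy*y*.0175+[0,0,dz] for sx in(1,-1) for sy in(1,-1)]:
    u=((proj("scene",q)[0]-(340,120)+.5)*9); cv2.circle(im,tuple(int(v) for v in u),3,col,-1)
cv2.imwrite("pics/s5.png",im)
E
```

```text
(no output)
```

View pics/s5.png

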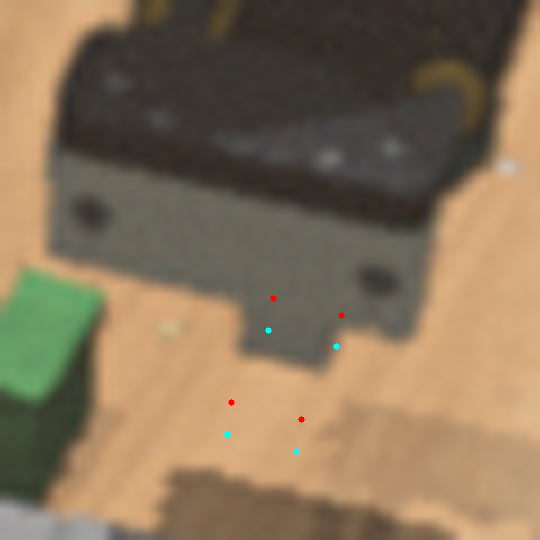

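The visible fingertip edge at (240,352)-(325,370) sits above the predicted tip edge. So the tips are thinner or higher at their backs than assumed, which fits the finger riding on the rib's top edge. I'll go lower beside the rib and check the force.

>>> {"name": "send_rows", "arguments": {"deltas": [[[-0.006, 0.035, 0, 0], [-0.0115, 0.071, 0, 0], [-0.0115, 0.071, -0.03, 0], [-0.0115, 0.071, -0.045, 0], [-0.0115, 0.071, -0.052, 0], [-0.0115, 0.071, -0.057, 0], [-0.0115, 0.071, -0.06, 0], [-0.0115, 0.071, -0.06, 0]]]}}

```text
clock: 6.1
eef_pos: [0.4791, -0.3225, 0.0436]
orientation: [-0.0, -0.082, 0.997, 0.0]
contact_force: [-0.0, 1.3, -0.2]
opening: 0.0005
gripper_force: 0.0
```

>>> {"name": "send_rows", "arguments": {"deltas": [[[-0.0007, 0.004, 0.002, 0], [-0.0013, 0.008, 0.002, 0], [-0.002, 0.012, 0.002, 0], [-0.002, 0.012, 0.002, 0]]]}}

```text
clock: 6.43
eef_pos: [0.4776, -0.3103, 0.0465]
orientation: [0.001, -0.083, 0.997, -0.0]
contact_force: [-0.3, -0.4, 0.6]
opening: 0.0006
gripper_force: 0.1
```

>>> {"name": "send_rows", "arguments": {"deltas": [[[-0.0003, 0.002, 0, 0], [-0.0005, 0.003, 0, 0], [-0.0005, 0.003, 0, 0]]]}}

```text
clock: 6.68
eef_pos: [0.4767, -0.3075, 0.0459]
orientation: [0.0, -0.083, 0.997, -0.0]
contact_force: [0.7, -0.3, 1.6]
opening: 0.0002
gripper_force: 0.4
```

>>> {"name": "send_rows", "arguments": {"deltas": [[[-0.0003, 0.002, 0, 0], [-0.0005, 0.003, 0, 0], [-0.0005, 0.003, 0, 0]]]}}

```text
clock: 6.93
eef_pos: [0.4763, -0.305, 0.0458]
orientation: [0.0, -0.083, 0.997, -0.001]
contact_force: [1.1, -4.0, 0.4]
opening: 0.0009
gripper_force: 2.1
```

>>> {"name": "send_rows", "arguments": {"deltas": [[[-0.0003, 0.002, 0, 0], [-0.0005, 0.003, 0, 0], [-0.0005, 0.003, 0, 0]]]}}

```text
clock: 7.18
eef_pos: [0.4762, -0.3047, 0.046]
orientation: [0.001, -0.082, 0.997, -0.003]
contact_force: [3.1, -16.9, -8.1]
opening: 0.0004
gripper_force: 8.1
```

The shutter is at its end stop: the push reads 17 N and the position has stalled. Next I move over the tare well and check from the picture.

>>> {"name": "send_rows", "arguments": {"deltas": [[[0.001, -0.008, 0, 0], [0.003, -0.02, 0.014, 0], [0.006, -0.04, 0.02, 0], [0.0078, -0.051, 0.02, 0], [0.0078, -0.051, 0.02, 0], [0.0078, -0.051, 0.02, 0]]]}}

```text
clock: 7.68
eef_pos: [0.4828, -0.3521, 0.0646]
orientation: [-0.001, -0.082, 0.997, 0.001]
contact_force: [-0.3, 0.8, -0.5]
opening: 0.0005
gripper_force: 0.0
```

```bash
python3 - <<'E'
from h import *
import cv2
P=manip.get_state()["eef_pos"];print(P)
im=manip.capture("scene")[150:260,290:400,::-1]; im=cv2.resize(im,None,fx=5.4,fy=5.4,interpolation=2)
p=[.5216,-.3132,0,.1641]
for q in [[-.044+a*.017,-.033+b*.027,.038] for a in(1,-1) for b in(1,-1)]+[[-.044,.066-.033,.059]]:
    u=((proj("scene",sw(p,q))[0]-(290,150)+.5)*5.4); cv2.circle(im,tuple(int(v) for v in u),3,(0,0,255),-1)
cv2.imwrite("pics/s6.png",im)
E
```

```text
[ 0.48280378 -0.35208668  0.06461814]
```

View pics/s6.png

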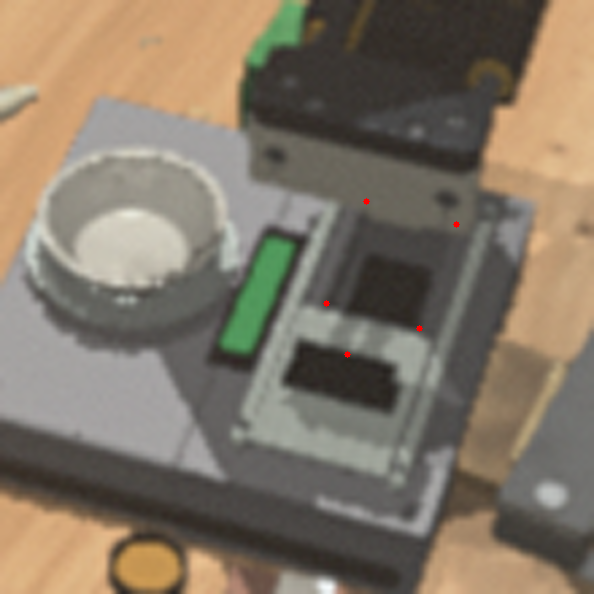

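The shutter is fully open: the rib top is at (345,355), as predicted for 66 mm, and the well's near edge is clear of the plate. Now I descend into the well.

>>> {"name": "send_rows", "arguments": {"deltas": [[[0, 0, -0.015, 0], [0, 0, -0.027, 0], [0, 0, -0.036, 0], [0, 0, -0.042, 0], [0, 0, -0.042, 0], [0, 0, -0.042, 0]]]}}

```text
clock: 8.23
eef_pos: [0.483, -0.3519, 0.023]
orientation: [-0.0, -0.083, 0.997, 0.001]
contact_force: [-0.3, 0.3, 0.2]
opening: 0.0003
gripper_force: 0.0
```

>>> {"name": "send_rows", "arguments": {"deltas": [[[0, 0, -0.002, 0], [0, 0, -0.004, 0], [0, 0, -0.005, 0], [0, 0, -0.005, 0]]]}}

```text
clock: 8.57
eef_pos: [0.4834, -0.3525, 0.0187]
orientation: [0.0, -0.082, 0.997, -0.0]
contact_force: [-0.2, 0.5, -0.5]
opening: 0.0005
gripper_force: 0.0
```

>>> {"name": "send_rows", "arguments": {"deltas": [[[0, 0, -0.002, 0], [0, 0, -0.003, 0], [0, 0, -0.003, 0]]]}}

```text
clock: 8.82
eef_pos: [0.4837, -0.3528, 0.0159]
orientation: [0.0, -0.082, 0.997, -0.0]
contact_force: [-0.2, -0.0, 2.1]
opening: 0.0005
gripper_force: 1.4
```

>>> {"name": "send_rows", "arguments": {"deltas": [[[0, 0, -0.002, 0], [0, 0, -0.003, 0], [0, 0, -0.003, 0]]]}}

```text
clock: 9.07
eef_pos: [0.4837, -0.3528, 0.0133]
orientation: [0.0, -0.083, 0.997, -0.0]
contact_force: [-1.1, 1.1, 6.1]
opening: 0.0005
gripper_force: 3.0
```

>>> {"name": "send_rows", "arguments": {"deltas": [[[0, 0, -0.002, 0], [0, 0, -0.003, 0], [0, 0, -0.003, 0], [0, 0, -0.003, 0]]]}}

```text
clock: 9.4
eef_pos: [0.4839, -0.3529, 0.0129]
orientation: [0.0, -0.083, 0.997, -0.0]
contact_force: [-10.7, 9.2, 28.7]
opening: 0.0005
gripper_force: 14.5
```

The key is bottomed (z 0.0129, 28 N). I lift, cross over the rib and come down on its +y side.

>>> {"name": "send_rows", "arguments": {"deltas": [[[0, 0, 0.01, 0], [0, 0, 0.03, 0], [0, 0, 0.06, 0], [0, 0, 0.075, 0], [0, 0, 0.075, 0], [-0.0055, 0.033, 0.075, 0], [-0.012, 0.073, 0.075, 0], [-0.0155, 0.095, 0.075, 0], [-0.0155, 0.095, 0.075, 0], [-0.0155, 0.095, 0.075, 0]]]}}

```text
clock: 10.23
eef_pos: [0.4672, -0.2561, 0.0833]
orientation: [-0.001, -0.083, 0.997, 0.0]
contact_force: [1.3, -0.7, 1.0]
opening: 0.0004
gripper_force: 0.0
```

>>> {"name": "send_rows", "arguments": {"deltas": [[[0, 0, -0.015, 0], [0, 0, -0.028, 0], [0, 0, -0.037, 0], [0, 0, -0.038, 0], [0, 0, -0.038, 0]]]}}

```text
clock: 10.65
eef_pos: [0.4669, -0.2574, 0.0451]
orientation: [-0.001, -0.082, 0.997, 0.001]
contact_force: [-0.5, -0.5, -0.2]
opening: 0.0001
gripper_force: 0.0
```

>>> {"name": "send_rows", "arguments": {"deltas": [[[0.0013, -0.008, 0, 0], [0.0026, -0.016, 0, 0], [0.0039, -0.024, 0, 0], [0.0052, -0.032, 0, 0], [0.0065, -0.04, 0, 0], [0.0078, -0.048, 0, 0], [0.0091, -0.056, 0, 0], [0.0104, -0.064, 0, 0], [0.0116, -0.071, 0, 0], [0.0116, -0.071, 0, 0]]]}}

```text
clock: 11.48
eef_pos: [0.4796, -0.3302, 0.0468]
orientation: [0.0, -0.082, 0.997, -0.001]
contact_force: [-0.4, -0.1, 0.1]
opening: 0.0005
gripper_force: 0.0
```

>>> {"name": "send_rows", "arguments": {"deltas": [[[0.0003, -0.002, 0, 0], [0.0006, -0.004, 0, 0], [0.0006, -0.004, 0, 0]]]}}

```text
clock: 11.73
eef_pos: [0.4799, -0.3326, 0.0465]
orientation: [-0.0, -0.083, 0.997, 0.0]
contact_force: [-0.0, -0.5, -0.1]
opening: 0.0004
gripper_force: 0.0
```

>>> {"name": "send_rows", "arguments": {"deltas": [[[0.0003, -0.002, 0, 0], [0.0005, -0.003, 0, 0], [0.0005, -0.003, 0, 0]]]}}

```text
clock: 11.98
eef_pos: [0.4804, -0.3352, 0.0464]
orientation: [-0.0, -0.083, 0.997, 0.0]
contact_force: [-0.8, 1.5, 1.5]
opening: 0.0003
gripper_force: 0.8
```

>>> {"name": "send_rows", "arguments": {"deltas": [[[0.0003, -0.002, 0, 0], [0.0005, -0.003, 0, 0], [0.0005, -0.003, 0, 0]]]}}

```text
clock: 12.23
eef_pos: [0.4804, -0.3356, 0.0464]
orientation: [-0.001, -0.083, 0.997, 0.003]
contact_force: [-4.8, 14.3, 8.8]
opening: 0.0003
gripper_force: 7.8
```

Home stop reached, 66 mm from the open stop after allowing for the rib and finger thickness. I retreat and check.

>>> {"name": "send_rows", "arguments": {"deltas": [[[-0.001, 0.008, 0, 0], [-0.002, 0.012, 0, 0], [-0.002, 0.012, 0.04, 0], [-0.002, 0.012, 0.08, 0], [-0.002, 0.012, 0.12, 0], [-0.05, 0.04, 0.15, 0], [-0.08, 0.07, 0.15, 0], [-0.08, 0.1, 0.15, 0], [-0.08, 0.1, 0.15, 0], [-0.08, 0.1, 0.15, 0]]]}}

```text
clock: 13.07
eef_pos: [0.4008, -0.2374, 0.1973]
orientation: [0.001, -0.083, 0.997, -0.001]
contact_force: [0.1, 0.3, -0.0]
opening: 0.0006
gripper_force: 0.0
```

```bash
python3 - <<'E'
from h import *
import cv2
s=manip.get_state();print(s["eef_pos"],s["contact_force"])
im=manip.capture("scene")[130:280,260:410,::-1]; im=cv2.resize(im,None,fx=3.9,fy=3.9,interpolation=2)
p=[.5216,-.3132,0,.1641]
for q in [[-.044+a*.018,-.033-.003,.059] for a in(1,-1)]+[[-.044+a*.0245,-.033+.032,.042] for a in(1,-1)]:
    u=((proj("scene",sw(p,q))[0]-(260,130)+.5)*3.9); cv2.circle(im,tuple(int(v) for v in u),2,(0,0,255),-1)
cv2.imwrite("pics/s7.png",im)
E
```

```text
[ 0.40080135 -0.23735917  0.19733627] [ 0.12984772  0.31599884 -0.00870087]
```

View pics/s7.png

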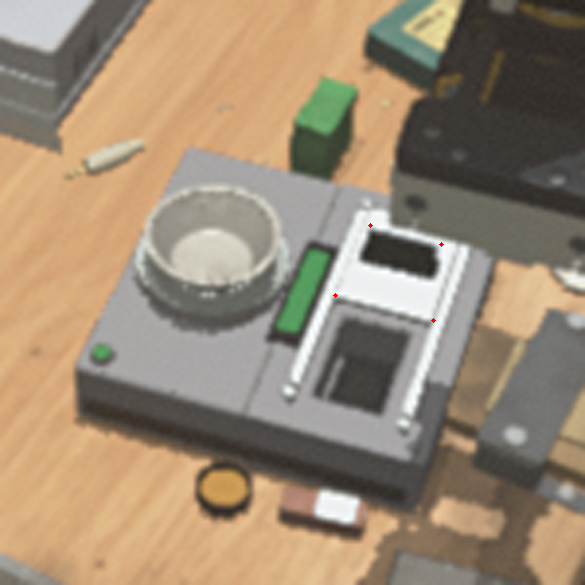

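The shutter is home: its +y edge matches the predicted home marks at (335,295)-(433,320). The other well is open, and the dish, block and jar are where they were. Handing in.

```bash
python3 -c "
from rig import manip
print(manip.hand_in())"
```

```text
the job is handed in; nothing more can be done
None
```

The job is handed in at about 13 s. I pushed the shutter to its open stop, pressed the tare key to the bottom and lifted clear, then pushed the shutter back to its home stop. The other key was not touched, and the last picture shows the dish, jar and small blocks in view where they were.

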